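# Close and evacuate the book vacuum chamber

### The arm

A 6-joint arm with a two-finger parallel gripper is mounted at the origin on the work surface. World frame = base frame: x ahead of the robot, y to its left, z up, the work surface at z = 0. Lengths are in mm, angles in rad, forces in N, time in s.
With the tool pointing down it reaches from about 350 to 875 mm from the base axis. Payload 4.2 kg.
Tool frame: the origin (TCP) lies at the very end of the fingers, on their centre line; the grasp point (between the pads) lies 19 mm behind it; z points along the fingers, y is the line along which they close (so a half turn about z gives the same grasp; the last joint's range is limited). The gripper opens to 85 mm and grips with 20 to 120 N. Pads are 22 mm wide; open, the fingers measure 114 mm over their backs; the gripper's body (76 mm by 85 mm) begins 54 mm behind the grasp point. The pads swing forward as they close: fully open they stand 13 mm farther back than shut.
Start: joints at [1.603, 0.385, 0.008, 0, -1.194, -0.259], TCP at [140.507, 608.98, 231.312] pointing down, gripper open.
Joint ranges: [-3.14, 3.14], [-1.21, 2.06], [-1.07, 1.41], [-3.16, 2.05], [-2.99, -0.16], [-3.1, 3.1]. Speed limits (rad/s): [2.79, 2.79, 3.14, 3.14, 3.14, 3.14].

### API

Orientations are given as a unit quaternion [x, y, z, w].
In Python, from bench import arm gives the robot as it stands. The module is installed in compiled form; this text tells all that it offers.
- The arm moves only by the tool drive_tool, never from a script. Its argument "targets" is a list of rows, each a list of 5 numbers: the closure, from -1 (fully open) to 1 (shut), then the shift along the tool's x, y, z in mm, then the turn about the tool's z in degrees. In form: [[grip, tx, ty, tz, roll], ...]. A call has 1 to 12 rows; each row is the pose to reach, as a shift and turn from the pose commanded when the call began, along the tool's axes at that moment; what a row does not reach only later rows make up. A row lasts 1/10 s, in which the tool goes at most 50 mm and 8.59 degrees, less where a joint would pass 70% of its speed; a pose out of reach is approached as far as the arm can. A call with a gripper value outside its range is refused whole. The fingers move at their own pace and stop on an object; the grip force is fixed at half the most. Time passes only in rows, so rows that repeat a pose let the fingers close. It gives the time, the measured TCP pose, the force, the opening and the grip force at its end, in the units of the state.
- arm.read_state(): the state, without advancing time (a new reading comes with each control period).
- arm.get_image(name): name is "side" or "top"; returns the picture (480x640x3 uint8, blue, green, red); there is no depth.
- arm.camera_params(name): a dict with "fov_y" (degrees; the focal length in pixels is half the picture's height over the tangent of half this angle, whatever the lens; pixels are square), "cx", "cy" (the principal point, pixels), "rvec" (rotation vector, rad) and "tvec" (3), from world to camera coordinates, as OpenCV has them. Camera axes: x right, y down, z forward; pixel columns grow to the right and rows downward; lengths in mm; the calibration is good to about 2 mm. A picture is of the moment at which its call begins. camera_params takes no time and is no camera call.
- arm.job_done(): hands the job in; it is judged then, once.
The state is a dict: "clock": time; "joints": joint angles; "joint_vel": joint speeds; "joint_efforts": joint torques, N m; "position": TCP position; "ee_rot": TCP orientation; "contact_force": force on the tool from outside, world axes, zero at the start; "wrist_torque": the same for the moment, N m; "gripper_width": finger opening in mm; "grasp_force": force on a finger pad.
Only numpy, scipy, OpenCV 4.12 (cv2) and the standard library are available. Lean on these libraries where they do the work, as an engineer would, in place of code of your own. Each camera call takes 0.05 s, during which the arm holds its last target. There are 200 camera calls.

### The job

Lower the lid of the book chamber gently until it is fully closed. Then draw the sprung handle of the chamber's hand pump all the way out to its stop, hold it there for a moment, and guide it back in until it is home, without letting it snap back. Leave the other things on the table as they are.

Things in the scene. Friction and masses are not known exactly. Their poses are not given: they have to be found in the camera images.
- chamber: Aluminium open tray, 200 (x) x 240 (y) x 90 mm high, 8 mm walls, an old book lying in it; fixed to the table. Origin: centre of its underside, on the table. Its x axis points from the front (robot side) to the hinge side, y to its left, z up. A hand pump is built on its right (-y) outer wall; a small round gauge, not used, is on the left one.
- pump_barrel (a point): Centre of the front end of the pump's fixed steel barrel, at tray x = 0, y = -155, z = 50 mm. The barrel is 44 mm across its black end caps and runs 102 mm from here along tray +x; its top is 72 mm above the table.
- lid_hinge (a point): Point on the lid's hinge axis at the middle of the tray's rear (+x) rim. The axis runs along the tray's y.
- lid (a joint): Lid angle in rad: 0 closed, positive open (up to 1.9). Grey plate, about 200 mm (away from the hinge) x 240 mm (along it), 8 mm thick, with a black knob 35 mm high on the middle of its outer face near the free edge. Closed, its top is about 98 mm above the table. The hinge is stiff, and the lid stays where it is left.
- lid_handle (a point): Grip point of the lid's black knob, about 35 mm off the lid's outer face.
- pump (a joint): Pump stroke in m: 0 home (in), 0.070 at the stop (fully out). The handle slides towards the tray's -x. A spring pulls it home with about 3 N at home, rising to about 7 N at the stop; let go, it snaps back.
- pump_grip (a point): Centre of the pump's black upright T-handle's cross-bar: 16 mm (along tray x) x 54 mm (along tray y) x 26 mm high, centre 92 mm above the table, on a stem and a 10 mm rod (rod's top 55 mm above the table). At home it lies at tray x = -45 mm, y = -155 mm, with 37 mm free between it and the barrel.
- paste_jar: Bystander: glass jar, 54 mm across, 60 mm high. Origin at centre of underside.
- loupe: Bystander: black stand loupe, 48 mm across, 46 mm high. Origin at centre of underside.
- weight: Bystander: brass weight, disc 52 mm across, 35 mm high. Origin at centre of underside.
- brush: Bystander: brush 170 mm long, lying. Origin under its middle.
- spatula: Bystander: spatula 180 mm long, lying. Origin under its middle.
- small_book: Bystander: small closed book, 110 x 75 x 22 mm, lying. Origin at centre of underside.
- clip_tray: Bystander: white open tray, 70 x 70 x 20 mm. Origin at centre of underside.

How it is judged (in metres and radians):
On the way, in this order (a step that is already met when the one before it is completed fails the run):
1. the lid is fully closed (within 0.03 rad) (value of joint lid below 0.03 rad), for 0.2 s.
2. the pump handle is out at its stop (stroke over 66 mm of 70) and held there for 0.3 s (value of joint pump above 0.066 m), for 0.3 s.
3. the pump handle is home again (within 3 mm) (value of joint pump below 0.003 m), for 0.2 s.
At the end, for the whole second after the job is handed in: The lid is fully closed (within 0.03 rad) and the pump handle is home (within 3 mm) and at rest, after a full stroke to the stop with the lid closed (value of joint lid below 0.03 rad and value of joint pump below 0.003 m and not (velocity of joint pump above 0.02 m/s) and not (velocity of joint pump below -0.02 m/s)); the robot touches nothing.
It fails at once if the lid is slammed (it closes faster than 2.5 rad/s) (velocity of joint lid below -2.5 rad/s).
It fails at once if the pump is drawn (more than 15 mm) while the lid is open (more than 0.06 rad) (value of joint pump above 0.015 m and value of joint lid above 0.06 rad).
It fails at once if the pump handle snaps back (returns faster than 0.4 m/s; guide it to within about 5 mm of home before letting go) (velocity of joint pump below -0.4 m/s).
It fails at once if a bystander (jar, loupe, weight, brush, spatula, small book, white tray) is moved by more than 20 mm (distance of any of paste_jar, loupe, weight, brush, spatula, small_book, clip_tray from where it was at the start of the episode above 0.02 m).
It also fails if it takes over 51 s, if anything falls off the work surface, if the arm or the gripper's body presses on something with over 40 N, if the wrist force passes 120 N, or if a joint passes its speed limit or range.

## Working session

There is one attempt and no reset: what is moved stays moved. The work goes in short steps, Python scripts to look and compute and a tool call to move; the robot and the scene stay as the last step left them, time stands still between calls to the robot, and variables do not carry over. Pictures are saved under pics/ and viewed, at most 10 in all, crops included, and the job is handed in when it is done.

Besides the shell and the picture viewer there is one more tool, called as a command line: name --pt "numbers of a row" for each row, then --argument value for the rest. drive_tool: Moves the arm, as the interface text tells. Its arguments: {"type":"object","properties":{"targets":{"type":"array","items":{"type":"array","items":{"type":"number"}}}},"required":["targets"]}

```bash
mkdir -p pics
python3 - <<'E'
from bench import arm
import cv2
for n in("side","top"):
    cv2.imwrite(f"pics/{n}0.png",arm.get_image(n)); print(n,arm.camera_params(n))
print(arm.read_state())
E
```

```text
side {'fov_y': 56.56342325784131, 'cx': 329.3467806856987, 'cy': 236.76861274181678, 'rvec': array([ 0.06370085, -2.747474  ,  1.49983428]), 'tvec': array([ 578.19550612,   58.42929847, 1167.46466183])}
top {'fov_y': 43.774220517988624, 'cx': 325.7244235393741, 'cy': 231.18337936305124, 'rvec': array([ 2.13155367, -2.1904292 ,  0.08979495]), 'tvec': array([ 104.95860614,  599.97472039, 1307.73225777])}
{'clock': 0.1, 'joints': array([ 1.60260910e+00,  3.85529617e-01,  6.74761497e-03, -4.35488708e-04,
       -1.19400131e+00, -2.58593331e-01]), 'joint_vel': array([ 8.43537667e-05, -2.07515673e-03,  1.84000918e-03,  3.75170944e-04,
        7.36370714e-04, -1.86546721e-03]), 'joint_efforts': array([ 1.69065825e-04, -3.93318629e+01,  1.88929349e+01,  4.19787392e+00,
       -2.57093969e-03,  4.97988935e-06]), 'position': array([140.39604774, 608.48788965, 230.29492003]), 'ee_rot': array([ 9.93568606e-01, -1.13227194e-01, -5.65077405e-05,  1.01232374e-03]), 'contact_force': array([ 0.44081109, -0.44255249, -0.16932461]), 'wrist_torque': array([-0.0216321 , -0.03771593, -0.01329469]), 'grasp_force': 0.0, 'gripper_width': 85.41516574574707}
```

View pics/side0.png

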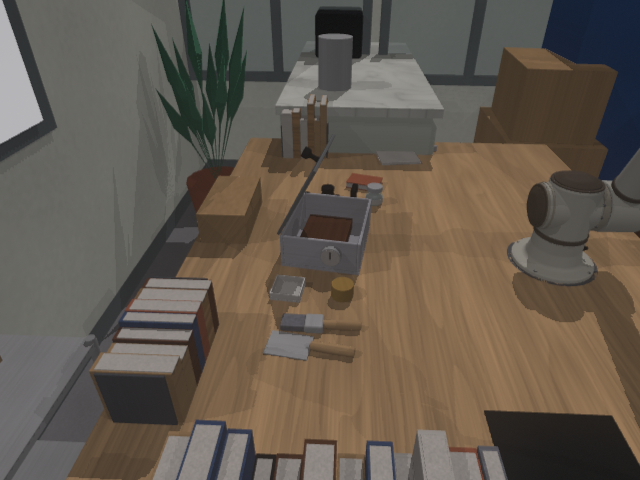

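View pics/top0.png

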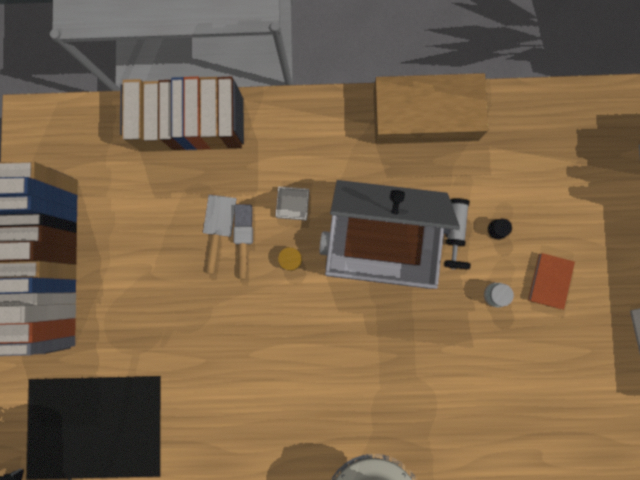

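The side view shows the lid open about 75°: hinge near (283,228), free edge near (330,140), and the knob at (310,153) on the far face. The top view shows the tray's front rim from (326,277) to (438,286) and the T-bar at (457,265). The lid covers (337,183) to (458,228), with the knob at (397,196).

```bash
cat > h.py <<'E'
from bench import arm
import cv2, numpy as np
from scipy.spatial.transform import Rotation as R
def cam(n):
    p=arm.camera_params(n); f=240/np.tan(np.radians(p["fov_y"]/2))
    return np.array([[f,0,p["cx"]],[0,f,p["cy"]],[0,0,1]]),p["rvec"],p["tvec"]
def back(n,uv,z):
    K,r,t=cam(n); M=cv2.Rodrigues(r)[0]; c=-M.T@t
    d=M.T@np.linalg.solve(K,[*uv,1]); return c+d*(z-c[2])/d[2]
def proj(n,P):
    K,r,t=cam(n); return cv2.projectPoints(np.array(P,float).reshape(-1,3),r,t,K,None)[0][:,0]
E
python3 - <<'E'
from h import *
for n,uv,z in [("top",(326.5,277),90),("top",(438.5,286.5),90),("top",(457,265),105),("top",(456,241),72)]: print(uv,back(n,uv,z).round(1))
a=cv2.imread("pics/top0.png")[160:310,300:500]; a=cv2.resize(a,None,fx=4,fy=4,interpolation=2)
cv2.imwrite("pics/topc.png",a)
b=cv2.imread("pics/side0.png")[120:280,260:420]; cv2.imwrite("pics/sidec.png",cv2.resize(b,None,fx=3.7,fy=3.7,interpolation=2))
E
```

```text
(326.5, 277) [498.7  88.5  90. ]
(438.5, 286.5) [ 472.4 -147.8   90. ]
(457, 265) [ 516.1 -185.9  105. ]
(456, 241) [ 569.2 -192.9   72. ]
```

View pics/topc.png

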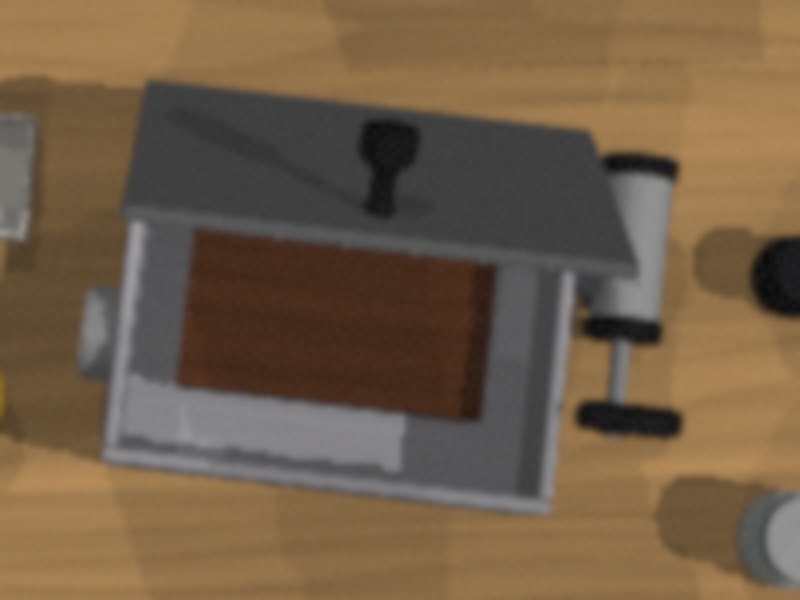

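View pics/sidec.png

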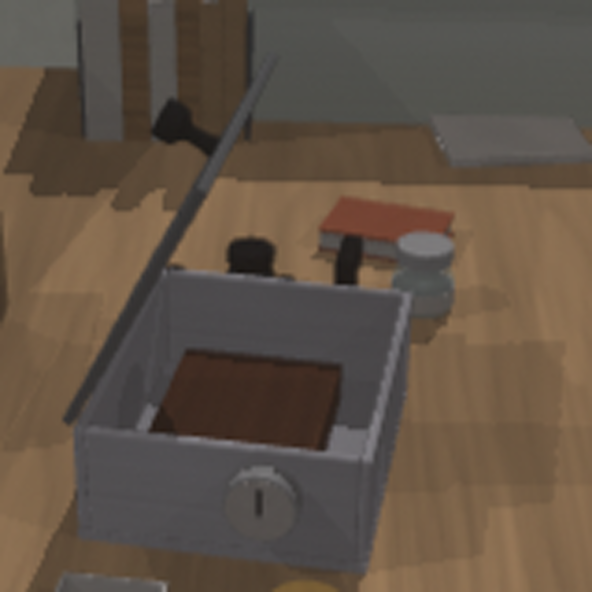

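```bash
cat > fit.py <<'E'
from h import *
from scipy.optimize import least_squares
def lidp(r,y,n,th): # n: height over inner face
    return [100-r*np.cos(th)+n*np.sin(th), y, 90+r*np.sin(th)+n*np.cos(th)]
def W(p,q):
    c,s=np.cos(p[2]),np.sin(p[2]); q=np.array(q,float)
    return np.stack([p[0]*1e3+c*q[:,0]-s*q[:,1],p[1]*1e3+s*q[:,0]+c*q[:,1],q[:,2]],1)
E
python3 - <<'E'
from fit import *
tq=lambda th:[[-100,120,90],[-100,-120,90],[-45,-155,105],[5,-155,72],lidp(200,120,0,th),lidp(200,-120,0,th),lidp(0,120,8,th),lidp(0,-120,8,th)]
tu=np.array([[326.5,275],[437,288.2],[457.2,263.5],[455,241.5],[331.2,213.5],[458.7,229],[337.5,180.5],[447.5,192.5]])
sq=lambda th:[[100,120,90],[-100,120,90],[-100,-120,90],lidp(200,120,4,th),lidp(200,-120,4,th)]
su=np.array([[281.1,236.2],[358.6,245.7],[370.8,199.2],[314,171.4],[334,136]])
def res(p): return np.r_[proj("top",W(p,tq(p[3])))-tu,proj("side",W(p,sq(p[3])))-su]
s=least_squares(lambda p:res(p).ravel(),[.59,-.04,-.1,1.2],loss="soft_l1",f_scale=2); p=s.x
print(p.round(4)); print(res(p).round(1))
th=p[3]
q=[[-45,-155,92],[-115,-155,92],lidp(200,0,8,th),lidp(150,0,8,th),[0,0,0]]
print(W(p,q).round(1))
# knob and wood box
print(back("top",(397,195),300), [back("top",u,100).round(0) for u in [(376,135),(486,130)]])
E
```

```text
[ 0.5849 -0.0406 -0.1459  1.087 ]
[[-2.  -0.1]
 [ 0.2  0.2]
 [ 0.5  0.7]
 [ 1.9  0.4]
 [-1.8  1.1]
 [ 0.4  0.8]
 [-1.6 -1.3]
 [-0.3 -0.6]
 [-2.8 -1.2]
 [ 1.3 -1.6]
 [ 0.1 -1.5]
 [-0.4 -1. ]
 [-0.8 -2.7]]
[[ 517.8 -187.4   92. ]
 [ 448.6 -177.2   92. ]
 [ 598.8  -42.6  270.8]
 [ 621.8  -46.   226.5]
 [ 584.9  -40.6    0. ]]
[637.02348838 -45.54339663 300.        ] [array([801., -26., 100.]), array([ 805., -263.,  100.])]
```

```bash
cat >> fit.py <<'E'
P=[.5849,-.0406,-.1459]
def shifts(T):
    s=arm.read_state(); M=R.from_quat(s["ee_rot"]).as_matrix()
    return ((np.atleast_2d(T)-s["position"])@M).round(0)
def yaw(): 
    M=R.from_quat(arm.read_state()["ee_rot"]).as_matrix(); return np.degrees(np.arctan2(M[1,0],M[0,0]))
def tip(r,th,n): 
    q=lidp(r,55,n,th); q[0]+=12; return W(P,[q])[0]
E
python3 - <<'E'
from fit import *
a=tip(150,1.087,60); print(a,yaw()); b=a.copy(); b[2]=330
print(shifts([b,a,tip(150,1.087,20)]))
E
```

```text
[ 6.87225743e+02 -4.55436216e-02  2.50693910e+02] -13.002765612737496
[[670. 470. -99.]
 [670. 470. -19.]
 [634. 473.  -1.]]
```

drive_tool --pt "1 0 0 -50 0" --pt "1 0 0 -100 0" --pt "1 670 470 -100 0" --pt "1 670 470 -100 0" --pt "1 670 470 -100 0" --pt "1 670 470 -100 0" --pt "1 670 470 -100 0" --pt "1 670 470 -100 0" --pt "1 670 470 -100 0" --pt "1 670 470 -100 0" --pt "1 670 470 -100 0" --pt "1 670 470 -100 0"

```text
clock: 1.3
position: [475.6, 235.3, 331.1]
ee_rot: [0.994, -0.113, -0.0, 0.0]
contact_force: [0.7, 0.0, 0.1]
gripper_width: -0.1
grasp_force: 0.0
```

Run:
```python
from fit import *
s=arm.read_state(); print(s["clock"],s["position"],s["joints"],yaw())
a=tip(150,1.087,60); b=a.copy(); b[2]=330
print(shifts([b,a,tip(150,1.087,20)]))
```

```text
1.3 [475.56634142 235.32063207 331.10532122] [ 7.65255569e-01  1.66727558e-01 -4.54308971e-02 -2.73286486e-04
 -1.35893862e+00  5.79040787e-01] -12.980788407109083
[[259. 182.   1.]
 [259. 182.  80.]
 [224. 185.  99.]]
```

drive_tool --pt "1 259 182 0 85.4" --pt "1 259 182 0 85.4" --pt "1 259 182 0 85.4" --pt "1 259 182 0 85.4" --pt "1 259 182 0 85.4" --pt "1 259 182 0 85.4" --pt "1 259 182 0 85.4" --pt "1 259 182 0 85.4" --pt "1 259 182 0 85.4" --pt "1 259 182 0 85.4" --pt "1 259 182 40 85.4" --pt "1 259 182 80 85.4"

```text
clock: 2.5
position: [686.6, 1.7, 251.2]
ee_rot: [-0.653, 0.757, -0.001, 0.001]
contact_force: [0.4, 0.0, -0.4]
gripper_width: -0.1
grasp_force: 0.0
```

Run:
```python
from fit import *
s=arm.read_state(); print(s["clock"],s["position"],s["joints"],yaw())
for th in np.linspace(1.087,0,12): print(th.round(2),shifts([tip(150,th,20),tip(150,th,8)]).tolist())
cv2.imwrite("pics/s2.png",arm.get_image("side")[80:280,220:460].repeat(3,0).repeat(3,1))
```

```text
2.5 [686.61130972   1.65947995 251.20561906] [ 2.37161627e-01  4.79258960e-01  2.08292751e-01 -3.39725325e-04
 -1.29680940e+00 -3.83867502e-01] -98.41075573205795
1.09 [[2.0, 35.0, 19.0], [2.0, 45.0, 25.0]]
0.99 [[2.0, 48.0, 25.0], [2.0, 58.0, 31.0]]
0.89 [[2.0, 62.0, 32.0], [2.0, 71.0, 39.0]]
0.79 [[2.0, 74.0, 40.0], [2.0, 82.0, 49.0]]
0.69 [[2.0, 85.0, 50.0], [2.0, 93.0, 59.0]]
0.59 [[2.0, 96.0, 61.0], [2.0, 103.0, 70.0]]
0.49 [[2.0, 105.0, 72.0], [2.0, 111.0, 83.0]]
0.4 [[2.0, 113.0, 85.0], [2.0, 118.0, 96.0]]
0.3 [[2.0, 120.0, 98.0], [2.0, 124.0, 109.0]]
0.2 [[2.0, 126.0, 112.0], [2.0, 128.0, 124.0]]
0.1 [[2.0, 130.0, 126.0], [2.0, 131.0, 138.0]]
0.0 [[2.0, 133.0, 141.0], [2.0, 133.0, 153.0]]
```

View pics/s2.png

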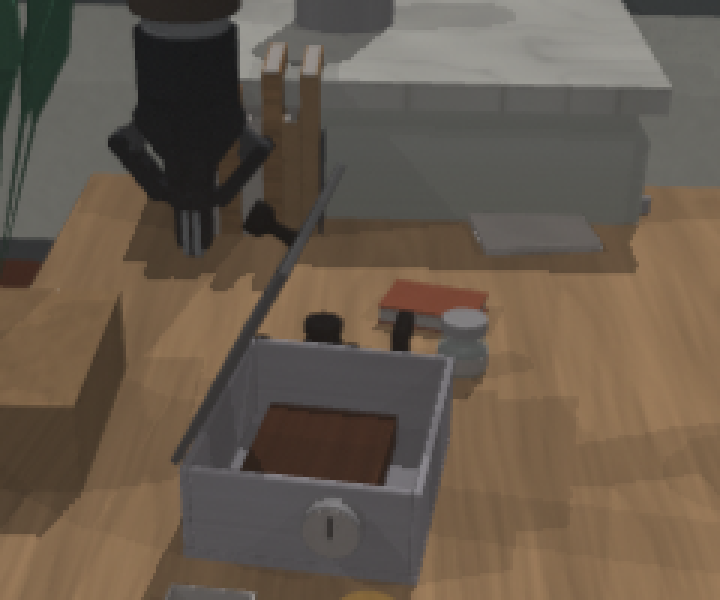

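The gripper is behind the lid, with its tips at (192,250), clear of the knob at (262,215).

drive_tool --pt "1 2 25 0 0" --pt "1 2 38 6 0" --pt "1 2 45 9 0" --pt "1 2 52 12 0" --pt "1 2 59 15 0" --pt "1 2 66 18 0" --pt "1 2 73 23 0" --pt "1 2 80 27 0" --pt "1 2 87 33 0" --pt "1 2 93 38 0" --pt "1 2 99 44 0" --pt "1 2 105 49 0"

```text
clock: 3.75
position: [581.6, 15.0, 201.6]
ee_rot: [-0.653, 0.757, 0.0, 0.0]
contact_force: [1.3, 0.2, 0.8]
gripper_width: 0.1
grasp_force: 0.6
```

Run:
```python
from fit import *
s=arm.read_state(); print(s["clock"],s["position"],s["contact_force"])
cv2.imwrite("pics/s3.png",arm.get_image("side")[80:280,220:460].repeat(3,0).repeat(3,1))
```

```text
3.75 [581.56319245  15.01537609 201.64473966] [1.28294375 0.16609384 0.81817387]
```

View pics/s3.png

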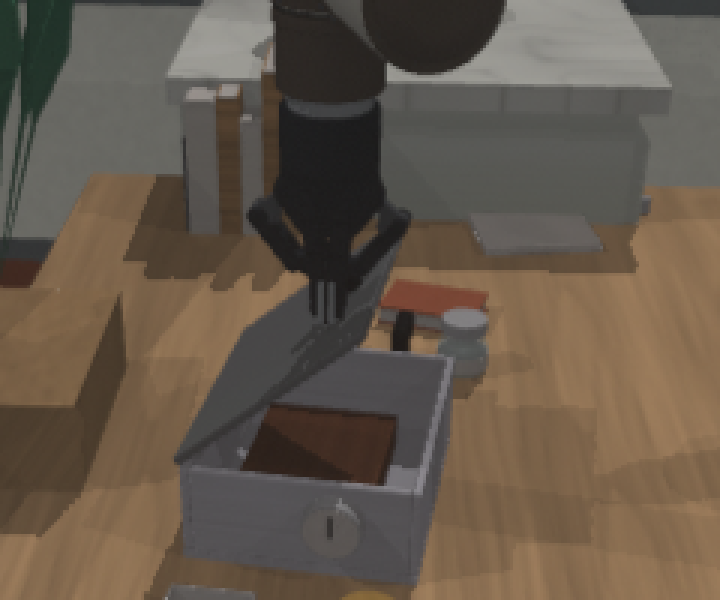

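The lid is following the fingertips and is about half closed.

drive_tool --pt "1 0 5 6 0" --pt "1 0 10 13 0" --pt "1 0 15 20 0" --pt "1 0 19 27 0" --pt "1 0 23 34 0" --pt "1 0 27 41 0" --pt "1 0 30 49 0" --pt "1 0 33 56 0" --pt "1 0 36 64 0" --pt "1 0 38 72 0" --pt "1 0 40 79 0" --pt "1 0 41 86 0"

```text
clock: 5.0
position: [541.3, 20.9, 115.7]
ee_rot: [-0.653, 0.757, 0.0, -0.0]
contact_force: [0.0, 0.5, 0.5]
gripper_width: 0.1
grasp_force: 0.4
```

drive_tool --pt "1 0 0 4 0" --pt "1 0 0 8 0" --pt "1 0 0 12 0" --pt "1 0 0 15 0" --pt "1 0 0 17 0" --pt "1 0 0 19 0" --pt "1 0 0 19 0"

```text
clock: 5.7
position: [541.4, 20.9, 98.5]
ee_rot: [-0.654, 0.757, -0.0, -0.0]
contact_force: [-3.5, 0.9, 7.8]
gripper_width: -0.0
grasp_force: 3.8
```

drive_tool --pt "1 0 0 1 0" --pt "1 0 0 2 0" --pt "1 0 0 3 0" --pt "1 0 0 3 0" --pt "1 0 0 3 0"

```text
clock: 6.2
position: [541.6, 20.9, 98.4]
ee_rot: [-0.654, 0.756, -0.001, 0.0]
contact_force: [-9.6, 2.3, 21.8]
gripper_width: 0.1
grasp_force: 11.3
```

The downward force rose to 22 N with no further travel, so the lid is on its rim. I'll lift off and look.

drive_tool --pt "1 0 0 -40 0" --pt "0.05 0 0 -90 0" --pt "0.05 0 0 -110 0" --pt "0.05 -50 0 -110 0" --pt "0.05 -100 0 -110 0" --pt "0.05 -100 0 -110 0" --pt "0.05 -100 0 -110 0"

```text
clock: 6.9
position: [556.1, 120.9, 204.0]
ee_rot: [-0.654, 0.756, 0.0, -0.0]
contact_force: [-0.7, -0.7, 0.2]
gripper_width: 40.6
grasp_force: 0.0
```

Run:
```python
from fit import *
s=arm.read_state(); print(s["clock"],s["position"],s["contact_force"],s["gripper_width"],yaw())
a=arm.get_image("top")[170:320,300:500]; cv2.imwrite("pics/t4.png",cv2.resize(a,None,fx=4,fy=4,interpolation=2))
```

```text
6.9 [556.06438213 120.91177786 203.9975209 ] [-0.67612045 -0.69418365  0.20731285] 40.58449891501223 -98.28182662046878
```

View pics/t4.png

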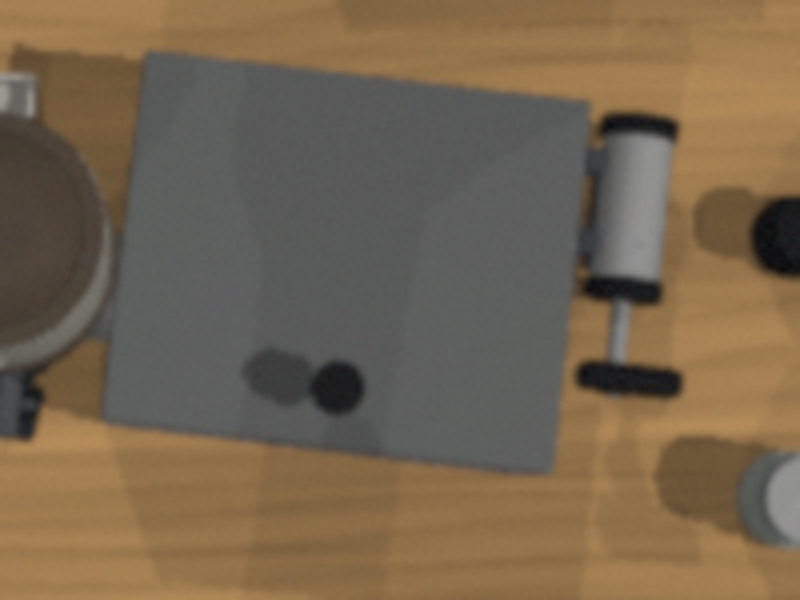

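The lid covers the tray squarely, with corners at (150,52), (590,102), (552,472) and (103,418) in the crop. The T-bar centre is at (629,379) in the crop, which is (457.2,264.7) in the full picture.

Run:
```python
from fit import *
c=[back("top",(300+u/4,170+v/4),98)[:2] for u,v in [(150,52),(590,102),(552,472),(103,418)]]
c=np.array(c); d=c[0]-c[1]; e=c[1]-c[2]; f=c[0]-c[3];g=c[3]-c[2]
print(c.round(0),[np.degrees(np.arctan2(-v[0],v[1])).round(1) for v in(d,g)],[np.degrees(np.arctan2(v[1],v[0])).round(1) for v in (e,f)],c.mean(0))
b=back("top",(457.25,264.5),105); print(b)
b[2]=190; l=b.copy(); l[2]=75; print(shifts([b,l]))
```

```text
[[ 699.   59.]
 [ 665. -174.]
 [ 469. -145.]
 [ 504.   90.]] [np.float64(-8.3), np.float64(-8.4)] [np.float64(-8.4), np.float64(-8.8)] [584.27006012 -42.54260361]
[ 517.17193498 -186.46729572  105.        ]
[[309.  -6.  14.]
 [309.  -6. 129.]]
```

drive_tool --pt "0.05 309 -6 0 0" --pt "0.05 309 -6 0 0" --pt "0.05 309 -6 0 0" --pt "0.05 309 -6 0 0" --pt "0.05 309 -6 0 0" --pt "0.05 309 -6 0 0" --pt "0.05 309 -6 0 0" --pt "0.05 309 -6 40 0" --pt "0.05 309 -6 60 0" --pt "0.05 309 -6 70 0" --pt "0.05 309 -6 70 0"

```text
clock: 8.05
position: [515.9, -187.0, 133.2]
ee_rot: [-0.653, 0.757, 0.001, -0.001]
contact_force: [0.6, 0.1, 0.4]
gripper_width: 40.7
grasp_force: 0.0
```

Run:
```python
from fit import *
s=arm.read_state(); print(s["clock"],s["position"],s["contact_force"],s["gripper_width"],yaw(),shifts([517.2,-186.5,77]))
cv2.imwrite("pics/s5.png",arm.get_image("side")[80:280,220:460].repeat(3,0).repeat(3,1))
```

```text
8.05 [ 515.89096625 -187.04746268  133.18105147] [0.62090533 0.05023078 0.43762562] 40.701086014520186 -98.43354950484499 [[-1. -1. 56.]]
```

View pics/s5.png

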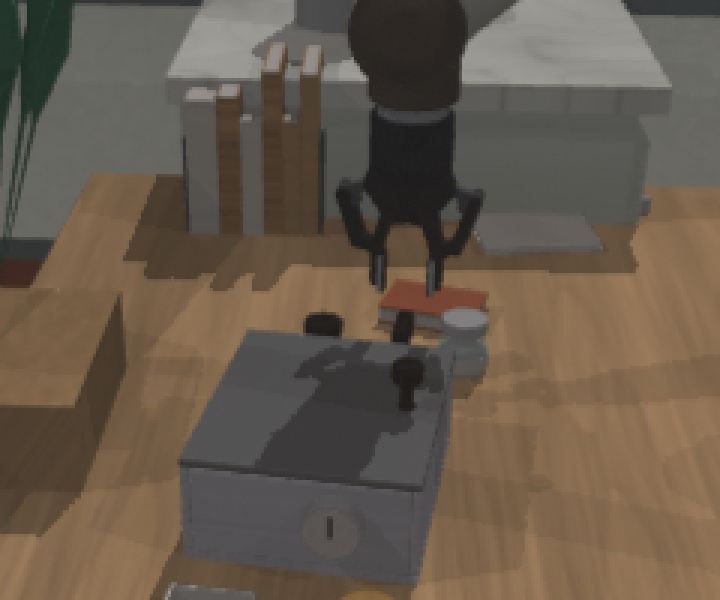

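The fingers straddle the T-bar at (403,325) and the lid is flat. I'll descend and grip.

drive_tool --pt "0.05 -1 -1 20 0" --pt "0.05 -1 -1 40 0" --pt "0.05 -1 -1 50 0" --pt "0.05 -1 -1 55 0" --pt "0.05 -1 -1 55 0" --pt "1 -1 -1 55 0" --pt "1 -1 -1 55 0" --pt "1 -1 -1 55 0" --pt "1 -1 -1 55 0" --pt "1 -1 -1 55 0"

```text
clock: 9.1
position: [517.5, -185.8, 80.5]
ee_rot: [-0.653, 0.757, 0.0, -0.0]
contact_force: [-2.3, 2.1, 4.7]
gripper_width: 14.8
grasp_force: 61.2
```

drive_tool --pt "1 0 5 0 0" --pt "1 0 12 0 0" --pt "1 0 20 0 0" --pt "1 0 28 0 0" --pt "1 0 36 0 0" --pt "1 0 44 0 0" --pt "1 0 52 0 0" --pt "1 0 60 0 0" --pt "1 0 66 0 0" --pt "1 0 70 0 0" --pt "1 0 72 0 0" --pt "1 0 72 0 0"

```text
clock: 10.3
position: [448.8, -175.6, 80.5]
ee_rot: [-0.654, 0.757, -0.002, 0.002]
contact_force: [7.0, -1.9, 2.4]
gripper_width: 14.8
grasp_force: 60.9
```

drive_tool --pt "1 0 1 0 0" --pt "1 0 2 0 0" --pt "1 0 3 0 0" --pt "1 0 3 0 0" --pt "1 0 3 0 0" --pt "1 0 3 0 0" --pt "1 0 3 0 0" --pt "1 0 3 0 0"

```text
clock: 11.1
position: [448.2, -175.5, 80.5]
ee_rot: [-0.654, 0.756, -0.004, 0.003]
contact_force: [11.1, -4.2, -1.9]
gripper_width: 15.1
grasp_force: 60.4
```

The force is rising without travel, so the handle is at its stop and has been held. I'll guide it back in.

drive_tool --pt "1 0 -6 0 0" --pt "1 0 -14 0 0" --pt "1 0 -22 0 0" --pt "1 0 -30 0 0" --pt "1 0 -38 0 0" --pt "1 0 -46 0 0" --pt "1 0 -54 0 0" --pt "1 0 -62 0 0" --pt "1 0 -68 0 0" --pt "1 0 -73 0 0" --pt "1 0 -76 0 0" --pt "1 0 -76 0 0"

```text
clock: 12.3
position: [517.5, -185.8, 80.5]
ee_rot: [-0.654, 0.757, 0.001, -0.001]
contact_force: [-2.0, 2.1, 10.9]
gripper_width: 14.8
grasp_force: 62.2
```

It is back at the exact home pose, pressed lightly against the stop. Next I release to a limited opening and lift.

drive_tool --pt "0.05 0 0 0 0" --pt "0.05 0 0 0 0" --pt "0.05 0 0 0 0" --pt "0.05 0 0 0 0" --pt "0.05 0 0 -15 0" --pt "0.05 0 0 -40 0" --pt "0.05 0 0 -80 0" --pt "0.05 0 0 -120 0" --pt "0.05 0 60 -140 0" --pt "0.05 0 110 -140 0" --pt "0.05 0 110 -140 0" --pt "0.05 0 110 -140 0"

```text
clock: 13.5
position: [408.3, -169.8, 219.8]
ee_rot: [-0.653, 0.757, -0.0, 0.0]
contact_force: [0.9, -0.0, 0.6]
gripper_width: 40.2
grasp_force: 0.0
```

Run:
```python
from fit import *
s=arm.read_state(); print(s["clock"],s["position"],s["contact_force"],s["gripper_width"])
a=arm.get_image("top")[130:330,280:500];b=arm.get_image("side")[80:280,220:440]
cv2.imwrite("pics/f.png",cv2.resize(np.hstack([a,b]),(792,360),interpolation=2))
```

```text
13.5 [ 408.32564121 -169.78555566  219.77688053] [ 0.94062237 -0.02619593  0.57878717] 40.24297082370139
```

View pics/f.png

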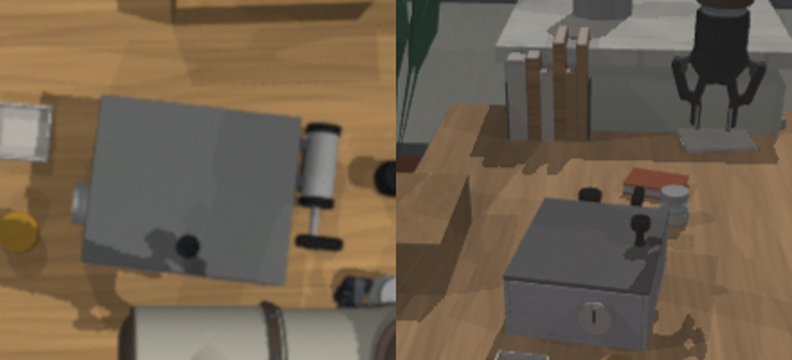

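The lid is flat and the T-bar, at (318,242) in this picture, is home. The gripper is clear and the bystanders in view look undisturbed, so I'm handing the job in.

```bash
python3 -c "
from bench import arm
print(arm.job_done())"
```

```text
the job is handed in; nothing more can be done
None
```

The lid is closed, the pump was drawn to its stop, held there and guided home, and the job was handed in at about 13.5 s; the hand-in returned no verdict.

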